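Close the loaded spice grinder and hold its lid down to grind

TASK

The spice grinder is loaded: put its lid on, turn it by the knurled collar until the keyways hidden inside the lid drop over the pins on the cup, then push the lid straight down against its spring until it sits fully home. The grinder runs only while the lid is held down, so finish holding the collar with the lid pressed fully home, and do not let go. Leave the other things on the bench standing where they are.

Things in the scene. Friction and masses are not known exactly. Their poses are not given: they have to be found in the camera images.
- lid: Loose black grinder lid, mouth down on the bench, 0.11 to 0.18 kg. Origin: centre of its mouth (underside), z up. Round skirt 90 mm across, 40 mm high, hollow below: 72 mm across, 35.5 mm deep. Inside it three vertical keyways, about 11 mm wide and full depth, at 0, 120 and 240 degrees from the lid's x axis, unseen from outside.
- collar (a point): Middle of the lid's knurled grip collar, on the lid's axis 55 mm above the mouth. The collar is 58 mm across and stands on the skirt's flat shoulder from 40 to 70 mm above the mouth. Grip it from above, any way round, with the fingertips just above the shoulder.
- grinder: Black and steel electric spice grinder, 100 mm across, fixed to the bench by suction feet. Origin: centre of its underside, z up. The housing is 83 mm high; the steel cup, full of whole nutmegs, stands in it with its neck showing. The cup drops in any way round, so where its three pins point differs each time and is not reported: feel for it.
- neck_rim (a point): Centre of the cup's top rim, 122 mm above the bench. The neck is 68 mm across outside, with a chamfer over its top 4 mm, and the lid's skirt slips over it with 2 mm play all round. With the lid fully home the lid's inside top meets this rim, and the lid's mouth is 86.5 mm above the bench.
- pin_level (a point): On the grinder's axis at the top of the pins, 107 mm above the bench. Three pins, 6 mm thick, stick 7 mm out of the neck, 120 degrees apart. An unaligned lid rests on them, mouth at this height; turned under a push of 5 to 15 N, at most 120 degrees either way, it lines up (within about 4 degrees) and drops 15 mm on to the switch ring.
- switch_ring (a joint): Sprung grey ring round the foot of the neck, pressed down by the lid's mouth, which meets it 92 mm above the bench. Value in m: 0 = up (off), 0.0055 = lid fully home (running). It pushes up with about 5 N at 0 and about 9 N when the lid is home, and lifts the lid again if let go.
- mill: Bystander: small shaker with a perforated dome top, grey contents, 44 mm across, 90 mm tall, standing upright; origin at its foot.
- spice_jar_a: Bystander: spice jar with white cap, 41 mm across, 107 mm tall, standing upright; origin at its foot.
- spice_jar_b: Bystander: spice jar with green cap, 41 mm across, 103 mm tall, standing upright; origin at its foot.
- timer: Bystander: round kitchen timer, 67 mm across, 36 mm tall; origin at its foot.

How it is judged:
By the outcome, as a careful person would: the job done as asked, in the order asked, and still so for the second after the job is handed in, while the arm keeps its last pose, push and grip.
It also fails if it takes over 67 s, if anything falls off the work surface, if the arm or the gripper's body presses on something with over 40 N, if the wrist force passes 120 N, or if a joint passes its speed limit or range.

ROBOT

A 6-joint arm with a two-finger parallel gripper is mounted at the origin on a cart in front of the work surface, level with it; the furniture and walls round the work are solid. World frame = base frame: x ahead of the robot, y to its left, z up, the work surface at z = 0. Lengths are in m, angles in degrees, forces in N, time in s.
With the tool pointing down it reaches from about 0.25 to 0.725 m from the base axis. Payload 9.7 kg.
Tool frame: the origin (TCP) lies on the centre line of the jaws, within the pads' length; the fingertips stand 14 mm ahead of it and the grasp point (between the pads) lies 5 mm behind it; z points along the fingers, y is the line along which they close (so a half turn about z gives the same grasp; the last joint's range is limited). The gripper opens to 85 mm and grips with 20 to 120 N. Pads are 22 mm wide; open, the fingers measure 114 mm over their backs; the gripper's body (76 mm by 85 mm) begins 54 mm behind the grasp point. The pads swing forward as they close: fully open they stand 13 mm farther back than shut.
Start: joints at [66.463, 4.979, 10.078, 95.1, 0, 90], TCP at [0.22, 0.504, 0.245] pointing down, gripper open.
Joint ranges: [-179.16, 179.16], [-48.56, 103.87], [-65.8, 70.77], [-126.05, 130.52], [-82.76, 87.17], [-180, 180]. Speed limits (degrees/s): [127.2, 127.2, 147.25, 180, 180, 180].

INTERFACE

Orientations are given as [roll, pitch, yaw] about the fixed x, y, z axes, in that order (R = Rz(yaw) Ry(pitch) Rx(roll)).
In Python, from workcell import bot, camera, get_calibration, ticket gives the robot as it stands. The module is installed in compiled form; this text tells all that it offers.
- The arm moves only by the tool send_rows, never from a script. Its arguments are lists of equal length, an entry for each row: "linear": the shift along the tool's x, y, z in m, a list of three; "twist": the turn, a rotation vector about the tool's x, y, z in units of 10 degrees (1.0 is 10 degrees), a list of three; "gripper": the opening in per cent of the stroke, from 0 (shut) to 100 (fully open). In form: {"linear": [[x, y, z], ...], "twist": [[wx, wy, wz], ...], "gripper": [gripper, ...]}. A call has 1 to 8 rows; each row shifts and turns the commanded pose from where the row before left it, along the tool's axes as they then stand; what a row does not reach is not made up. A row lasts 1/8 s, in which the tool goes at most 62.5 mm and 10.7 degrees, less where a joint would pass 70% of its speed; a pose out of reach is approached as far as the arm can. A call with a gripper value outside its range is refused whole. The fingers move at their own pace and stop on an object; "grip_force" is the grip in N (left out, the last holds). Time passes only in rows, so rows that do not move let the fingers close. It gives the time, the measured TCP pose, the force, the opening and the grip force at its end, in the units of the state.
- bot.get_obs(): the state, without advancing time (a new reading comes with each control period).
- camera(name): name is "side" or "top"; returns the picture (400x640x3 uint8, red, green, blue); there is no depth.
- get_calibration(name): a dict with "fx", "fy", "cx", "cy" (pixels), "origin" and "orientation" of the camera in the world. Camera axes: x right, y down, z forward; pixel columns grow to the right and rows downward; lengths in m; the calibration is good to about 2 mm. A picture is of the moment at which its call begins. get_calibration takes no time and is no camera call.
- ticket.job_done(): hands the job in; it is judged then, once.
The state is a dict: "time": time; "q": joint angles; "qd": joint speeds; "joint_efforts": joint torques, N m; "ee_pos": TCP position; "tcp_rot": TCP orientation; "wrist_force": force on the tool from outside, world axes, zero at the start; "torque": the same for the moment, N m; "opening": finger opening in m; "grasp_force": force on a finger pad.
Only numpy, scipy, OpenCV 4.12 (cv2) and the standard library are available. Lean on these libraries where they do the work, as an engineer would, in place of code of your own. Each camera call takes 0.05 s, during which the arm holds its last target. There are 200 camera calls.

## Working session

There is one attempt and no reset: what is moved stays moved. The work goes in short steps, Python scripts to look and compute and a tool call to move; the robot and the scene stay as the last step left them, time stands still between calls to the robot, and variables do not carry over. Pictures are saved under pics/ and viewed, at most 10 in all, crops included, and the job is handed in when it is done.

Besides the shell and the picture viewer there is one more tool, called after "Request:" by a JSON object that holds its "op" and its "data". send_rows: Moves the arm, as the interface text tells. Its arguments: {"type":"object","properties":{"linear":{"type":"array"},"twist":{"type":"array"},"gripper":{"type":"array"},"grip_force":{"type":"number"}},"required":["linear","twist","gripper"]}

```bash
mkdir -p pics
python3 - <<'E'
from workcell import bot,camera,get_calibration
import cv2,numpy as np
for n in("top","side"):
    im=camera(n); cv2.imwrite(f"pics/{n}0.png",im[...,::-1]); print(n,get_calibration(n))
print(bot.get_obs())
E
```

```text
top {'fx': 409.32744847510685, 'fy': 409.32744847510685, 'cx': 320.82979572621156, 'cy': 200.2385562628723, 'origin': array([ 0.39717577, -0.35678729,  0.92304229]), 'orientation': array([-172.40610833,   -1.45185869,  -90.08976251])}
side {'fx': 427.2266870063526, 'fy': 427.2266870063526, 'cx': 318.5942214557034, 'cy': 198.38895001521888, 'origin': array([0.4528866 , 0.39974896, 0.44889625]), 'orientation': array([-112.97603331,   -0.43387316, -173.88863807])}
{'time': 0.1, 'q': array([ 6.64630993e+01,  5.00789668e+00,  1.00388495e+01,  9.51004069e+01,
       -6.54633659e-04,  9.00002173e+01]), 'qd': array([ 0.12910852, -0.0511238 ,  0.10330284,  0.03811466, -0.13080581,
        0.0107535 ]), 'joint_efforts': array([ 7.56826539e-04, -5.21564376e+01,  4.65651798e+01,  1.60809082e-02,
        6.71413636e-05, -1.31904523e-05]), 'ee_pos': array([0.21956133, 0.5040607 , 0.24465317]), 'tcp_rot': array([-1.79930546e+02,  6.54896620e-04,  1.56462883e+02]), 'wrist_force': array([ 1.38889338,  0.95117616, -0.41265661]), 'torque': array([-0.01018105,  0.08979065,  0.04399867]), 'grasp_force': 0.0, 'opening': 0.08565083079305735}
```

View pics/top0.png

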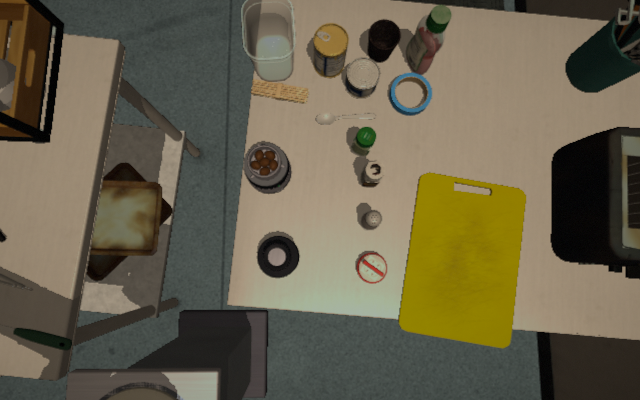

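View pics/side0.png

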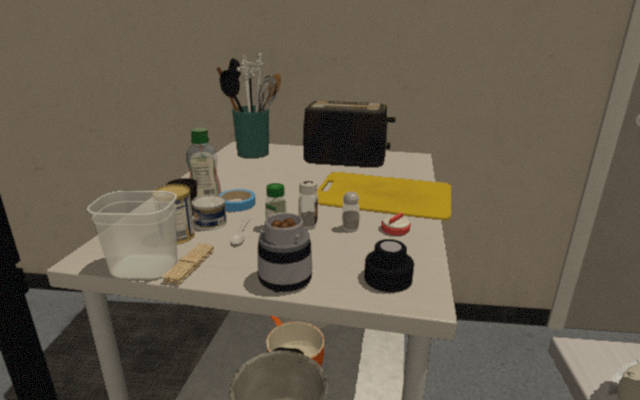

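The top view shows the lid at about (278,256) and the grinder at (267,165). In the side view they are at (389,267) and (285,250). I'll zoom in next.

```bash
cat > h.py <<'E'
import numpy as np,cv2
from scipy.spatial.transform import Rotation as R
from workcell import get_calibration
def cal(n):
    c=get_calibration(n); return c,R.from_euler('xyz',c['orientation'],degrees=True).as_matrix()
def ray(n,u,v):
    c,M=cal(n); return c['origin'],M@np.array([(u-c['cx'])/c['fx'],(v-c['cy'])/c['fy'],1.])
def onz(n,u,v,z):
    o,d=ray(n,u,v); return o+d*(z-o[2])/d[2]
def proj(n,p):
    c,M=cal(n); q=M.T@(np.asarray(p)-c['origin']); return np.array([c['fx']*q[0]/q[2]+c['cx'],c['fy']*q[1]/q[2]+c['cy']])
E
python3 - <<'E'
from h import *
t=cv2.imread('pics/top0.png');s=cv2.imread('pics/side0.png')
a=cv2.resize(t[135:285,235:310],None,fx=4,fy=4,interpolation=cv2.INTER_CUBIC)
b=cv2.resize(s[200:300,245:425],None,fx=2.7,fy=2.7,interpolation=cv2.INTER_CUBIC)
o=np.zeros((600,790,3),np.uint8);o[:600,:300]=a;o[:270,302:302+486]=b[:270,:486];cv2.imwrite('pics/z.png',o)
for n,uv in(('lid',(278,256)),('gr',(265,163))):print(n,onz('top',*uv,.07 if n=='lid' else .122))
print(proj('top',[0,0,0]))
E
```

```text
lid [ 0.39485022 -0.29013797  0.07      ]
gr [ 0.5786121  -0.26611771  0.122     ]
[138.78134256 447.32552162]
```

View pics/z.png

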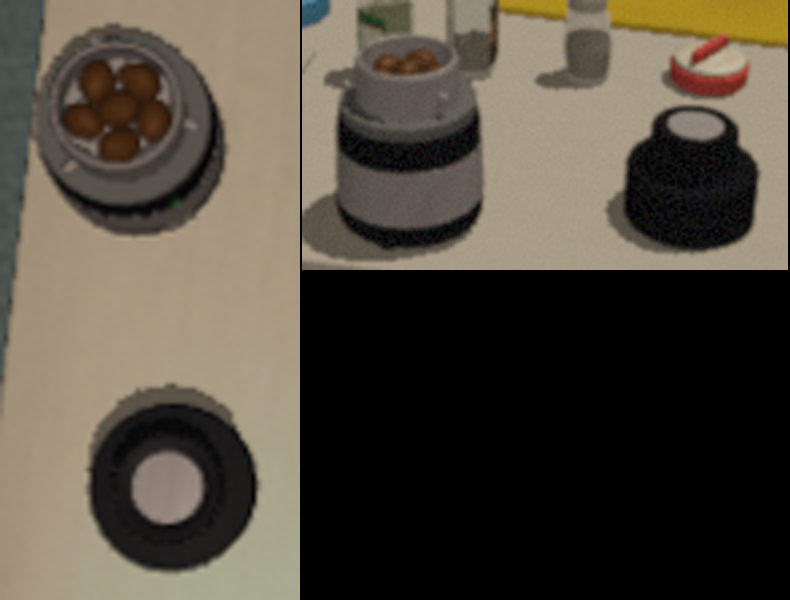

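The zoom shows the lid's pale disc, with its centre at top ≈(277,256.6) and side ≈(391,246). The neck rim is centred at top ≈(264,161.5), and its pins are visible. Next I'll measure with masks.

Run:
```python
from h import *
from scipy.optimize import least_squares
def tri(a,b):
    (o1,d1),(o2,d2)=ray('top',*a),ray('side',*b)
    k=np.linalg.lstsq(np.c_[d1,-d2],o2-o1,rcond=None)[0];p,q=o1+k[0]*d1,o2+k[1]*d2
    return (p+q)/2,np.linalg.norm(p-q)
def blob(m,seed):
    n,l,st,c=cv2.connectedComponentsWithStats(m.astype(np.uint8));k=l[seed[1],seed[0]];return st[k],c[k],(l==k)
t=cv2.imread('pics/top0.png');s=cv2.imread('pics/side0.png')
g=lambda i:cv2.cvtColor(i,cv2.COLOR_BGR2GRAY)
cs=[]
for im,n,seed,box in((g(t),'top',(277,257),(268,246,288,268)),(g(s),'side',(391,246),(378,239,405,254))):
    x0,y0,x1,y1=box;m=np.zeros_like(im);m[y0:y1,x0:x1]=im[y0:y1,x0:x1]>85
    st,c,_=blob(m,seed);print(n,st,c,onz(n,*c,.07));cs.append(c)
print('lid disc tri',tri(*cs))
# lid black mask
for im,n,seed in((g(t),'top',(265,257)),(g(s),'side',(389,272))):
    st,c,_=blob(im<48,seed);print(n,'black',st,c)
    M=onz('top',*c,.03) if n=='top' else None;print(M)
# predicted silhouette check helper
def sil(n,cx,cy,parts):
    a=np.linspace(0,2*np.pi,90);P=np.array([proj(n,[cx+r*np.cos(q),cy+r*np.sin(q),z]) for r,z in parts for q in a]);return P.min(0).round(1),P.max(0).round(1)
p=tri(*cs)[0]
for n in('top','side'):print('lid sil',n,sil(n,p[0],p[1],[(.045,0),(.045,.04)]))
# grinder: side silhouette rows and top rim guess
for v in(258,262,268): # bands
    r=g(s)[v,245:330];print(v,r.tolist())
q=onz('top',264.1,161.6,.122);print('rim',q)
print('rim side px',sil('side',q[0],q[1],[(.034,.122)]),'top',sil('top',q[0],q[1],[(.034,.122)]),'body side',sil('side',q[0],q[1],[(.05,0),(.05,.083)]),'body top',sil('top',q[0],q[1],[(.05,0),(.05,.083)]))
print('other',onz('top',365,138,.1),onz('top',373,173,.1),onz('top',371,218,.09))
```

```text
top [268 248  18  18 252] [276.43650794 256.47222222] [ 0.39389173 -0.28693686  0.07      ]
side [381 241  20  11 174] [390.4137931  245.95402299] [ 0.39317382 -0.28666372  0.07      ]
lid disc tri (array([ 0.39352369, -0.28689718,  0.06988375]), np.float64(0.0007376208815423677))
top black [ 258  236   41   41 1055] [278.1450237 256.0028436]
[ 0.39473459 -0.28732486  0.03      ]
side black [ 364  240   49   52 1813] [388.37562052 269.42415885]
None
lid sil top (array([256.4, 235.4]), array([299.2, 278. ]))
lid sil side (array([363.3, 248. ]), array([414.1, 293.1]))
258 [156, 155, 160, 155, 156, 158, 154, 157, 159, 155, 157, 149, 125, 83, 64, 69, 54, 38, 25, 16, 19, 12, 2, 0, 8, 7, 16, 20, 9, 8, 18, 20, 9, 9, 15, 16, 3, 1, 0, 18, 19, 15, 23, 6, 16, 19, 11, 14, 18, 18, 13, 22, 0, 23, 14, 3, 6, 9, 29, 49, 69, 78, 89, 94, 91, 92, 109, 146, 156, 156, 158, 154, 156, 156, 153, 155, 157, 156, 159, 157, 157, 155, 157, 157, 155]
262 [158, 158, 159, 158, 157, 158, 156, 157, 157, 159, 157, 154, 124, 88, 75, 72, 78, 79, 80, 81, 83, 80, 77, 68, 55, 45, 39, 31, 26, 28, 22, 24, 23, 13, 18, 13, 11, 
[... 268 characters left out ...]
, 157, 135, 90, 72, 70, 76, 80, 81, 82, 85, 79, 86, 85, 89, 87, 86, 85, 87, 92, 88, 89, 89, 89, 91, 85, 89, 88, 87, 86, 91, 89, 88, 90, 89, 91, 86, 92, 94, 90, 90, 93, 89, 91, 92, 90, 90, 92, 92, 95, 94, 93, 91, 91, 88, 89, 93, 128, 148, 157, 156, 158, 158, 157, 156, 156, 156, 155, 154, 153, 155, 155, 154, 156, 156]
rim [ 0.58145376 -0.26428306  0.122     ]
rim side px (array([265. , 211.7]), array([304. , 228.6])) top (array([247., 145.]), array([281.2, 178.4])) body side (array([256.8, 226.8]), array([313. , 294.9])) body top (array([242.1, 142.5]), array([292. , 195.2]))
other [ 0.63748518 -0.46979479  0.1       ] [ 0.56354543 -0.4851043   0.1       ] [ 0.47172147 -0.48081869  0.09      ]
```

Request:
{"op": "send_rows", "data": {"linear": [[0,0,0],[0,0,0],[0,0,0],[0,0,0],[0,0,0],[0,0,0],[0,0,0],[0,0,0]], "twist": [[0,0,0.831],[0,0,0.831],[0,0,0.831],[0,0,0.831],[0,0,0.831],[0,0,0.831],[0,0,0.831],[0,0,0.831]], "gripper": [100,100,100,100,100,100,100,100], "grip_force": 60}}

```text
time: 1.1
ee_pos: [0.2196, 0.5041, 0.2449]
tcp_rot: [-180.0, 0.0, 89.7]
wrist_force: [-0.4, 0.3, 0.9]
opening: 0.0855
grasp_force: 0.0
```

Request:
{"op": "send_rows", "data": {"linear": [[-0.049,0.011,0],[-0.049,0.011,0],[-0.049,0.011,0],[-0.049,0.011,0],[-0.049,0.011,0],[-0.049,0.011,0],[-0.049,0.011,0],[-0.049,0.011,0]], "twist": [[0,0,0],[0,0,0],[0,0,0],[0,0,0],[0,0,0],[0,0,0],[0,0,0],[0,0,0]], "gripper": [100,100,100,100,100,100,100,100]}}

```text
time: 2.1
ee_pos: [0.3074, 0.1107, 0.2452]
tcp_rot: [180.0, -0.0, 90.0]
wrist_force: [-0.0, 0.7, -0.7]
opening: 0.0854
grasp_force: 0.0
```

Request:
{"op": "send_rows", "data": {"linear": [[-0.049,0.011,0],[-0.049,0.011,0],[-0.049,0.011,0],[-0.049,0.011,0],[-0.049,0.011,0],[-0.049,0.011,0],[-0.049,0.011,0],[-0.049,0.011,0]], "twist": [[0,0,0],[0,0,0],[0,0,0],[0,0,0],[0,0,0],[0,0,0],[0,0,0],[0,0,0]], "gripper": [100,100,100,100,100,100,100,100]}}

```text
time: 3.1
ee_pos: [0.3953, -0.2816, 0.245]
tcp_rot: [-180.0, -0.0, 90.0]
wrist_force: [0.9, 1.3, -0.2]
opening: 0.0855
grasp_force: 0.0
```

```bash
cat > o.py <<'E'
from workcell import bot
import numpy as np
np.set_printoptions(precision=4,suppress=True)
o=bot.get_obs()
for k in('time','q','ee_pos','tcp_rot','wrist_force','torque','grasp_force','opening'):print(k,o[k])
E
python3 o.py
```

```text
time 3.1
q [-35.4628  -3.8492   1.146   95.012    0.0051  54.5795]
ee_pos [ 0.3953 -0.2816  0.245 ]
tcp_rot [-179.9893   -0.0139   89.9577]
wrist_force [ 0.9188  1.2513 -0.1704]
torque [ 0.0191 -0.0751 -0.0009]
grasp_force 0.0
opening 0.08549632799720572
```

Request:
{"op": "send_rows", "data": {"linear": [[-0.006,-0.002,0],[0,0,0.03],[0,0,0.03],[0,0,0.03],[0,0,0.02],[0,0,0],[0,0,0]], "twist": [[0,0,0],[0,0,0],[0,0,0],[0,0,0],[0,0,0],[0,0,0],[0,0,0]], "gripper": [100,100,100,100,100,100,100]}}

```text
time: 3.98
ee_pos: [0.3936, -0.2856, 0.1363]
tcp_rot: [180.0, 0.0, 90.0]
wrist_force: [-0.3, -0.5, 0.4]
opening: 0.0853
grasp_force: 0.0
```

```bash
python3 - <<'E'
from h import *
from workcell import camera
for n,b in(('top',(220,210,340,300)),('side',(340,140,460,300))):
    im=camera(n)[...,::-1];x0,y0,x1,y1=b
    cv2.imwrite(f'pics/{n}1.png',im)
a=cv2.imread('pics/top1.png')[190:320,200:340];b=cv2.imread('pics/side1.png')[140:300,320:460]
cv2.imwrite('pics/c1.png',np.hstack([cv2.resize(a,(392,364),interpolation=2),cv2.resize(b,(392,448),interpolation=2)[:364] if 0 else cv2.resize(b,(392,364),interpolation=2)]))
E
python3 o.py
```

```text
time 4.075
q [-35.9813  -4.5586 -11.5101  82.9505   0.0044  54.0241]
ee_pos [ 0.3938 -0.2859  0.1365]
tcp_rot [179.9182   0.054   89.9946]
wrist_force [-0.355   0.0658  0.2746]
torque [ 0.0277  0.0309 -0.006 ]
grasp_force 0.0
opening 0.08585010464407795
```

View pics/c1.png

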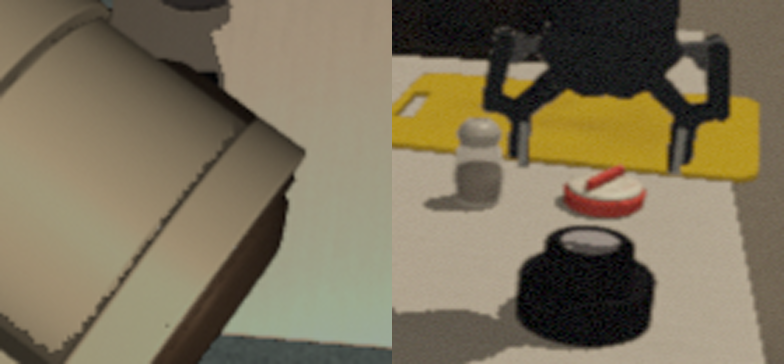

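The side crop shows the open fingertips at about (366,212) and (423,217) above the lid. I'll check their height and centring.

Run:
```python
from h import *
for u,v in((366.4,212.5),(422.9,216.9)):
    o,d=ray('side',u,v);print(o+d*(-.286-o[1])/d[1])
for x in(.3935,.45,.337):print(proj('side',[x,-.287,.07]),proj('side',[x,-.286,.13]))
```

```text
[ 0.43955645 -0.286       0.13415891]
[ 0.34184479 -0.286       0.13130489]
[390.22238252 245.85217992] [392.75551847 216.02002349]
[358.81889093 244.01653493] [360.31791117 214.33804041]
[422.06646076 247.71357875] [425.66315838 217.72637912]
```

Request:
{"op": "send_rows", "data": {"linear": [[-0.001,0,0.02],[0,0,0.02],[0,0,0.02],[0,0,0.0205],[0,0,0],[0,0,0]], "twist": [[0,0,0],[0,0,0],[0,0,0],[0,0,0],[0,0,0],[0,0,0]], "gripper": [100,100,100,100,100,100]}}

```text
time: 4.82
ee_pos: [0.3939, -0.2872, 0.056]
tcp_rot: [179.9, 0.0, 90.0]
wrist_force: [0.3, 0.0, -0.3]
opening: 0.0852
grasp_force: 0.0
```

Request:
{"op": "send_rows", "data": {"linear": [[0,0,0],[0,0,0],[0,0,0],[0,0,0],[0,0,0],[0,0,0],[0,0,0],[0,0,0]], "twist": [[0,0,0],[0,0,0],[0,0,0],[0,0,0],[0,0,0],[0,0,0],[0,0,0],[0,0,0]], "gripper": [90,80,75,70,60,50,50,50], "grip_force": 60}}

```text
time: 5.82
ee_pos: [0.3936, -0.287, 0.0553]
tcp_rot: [180.0, 0.0, 90.0]
wrist_force: [-0.3, 0.1, 5.8]
opening: 0.0562
grasp_force: 63.8
```

```bash
python3 o.py
```

```text
time 5.825
q [-36.0937  -2.9644 -19.0358  73.8861  -0.0057  53.9236]
ee_pos [ 0.3936 -0.287   0.0553]
tcp_rot [179.969    0.0296  89.9828]
wrist_force [-0.3401  0.1215  5.8005]
torque [ 0.1167  0.2723 -0.0492]
grasp_force 63.808887004852295
opening 0.056237565983255015
```

Request:
{"op": "send_rows", "data": {"linear": [[0,0,-0.01],[0,0,-0.03],[0,0,-0.04],[0,0,-0.04],[0,0,-0.03],[0,0,0],[0,0,0]], "twist": [[0,0,0],[0,0,0],[0,0,0],[0,0,0],[0,0,0],[0,0,0],[0,0,0]], "gripper": [50,50,50,50,50,50,50]}}

```text
time: 6.7
ee_pos: [0.3932, -0.2866, 0.204]
tcp_rot: [-180.0, -0.0, 90.0]
wrist_force: [-0.2, -0.4, -2.3]
opening: 0.0561
grasp_force: 64.1
```

Request:
{"op": "send_rows", "data": {"linear": [[0.0025,0.02,0],[0.004,0.034,0],[0.004,0.034,0],[0.004,0.034,0],[0.004,0.034,0],[0.004,0.032,0],[0,0,0],[0,0,0]], "twist": [[0,0,0],[0,0,0],[0,0,0],[0,0,0],[0,0,0],[0,0,0],[0,0,0],[0,0,0]], "gripper": [50,50,50,50,50,50,50,50]}}

```text
time: 7.7
ee_pos: [0.5814, -0.2639, 0.2035]
tcp_rot: [-179.9, -0.0, 90.0]
wrist_force: [0.1, 0.1, -1.1]
opening: 0.0561
grasp_force: 64.3
```

```bash
python3 - <<'E'
from h import *
from workcell import camera
for n in('top','side'):cv2.imwrite(f'pics/{n}2.png',camera(n)[...,::-1])
a=cv2.imread('pics/top2.png')[110:230,210:330];b=cv2.imread('pics/side2.png')[140:300,220:350]
cv2.imwrite('pics/c2.png',np.hstack([cv2.resize(a,(300,300),interpolation=2),cv2.resize(b,(455,560),interpolation=2)[:300]]) if 0 else cv2.resize(b,(455,560),interpolation=2))
E
python3 o.py
```

```text
time 7.8
q [-24.4642  16.8391  19.2313  92.4257  -0.0017  65.5706]
ee_pos [ 0.581  -0.2643  0.2045]
tcp_rot [-179.9688   -0.0123   89.9652]
wrist_force [-0.5764  0.2563 -0.4652]
torque [-0.0061 -0.0176  0.0076]
grasp_force 64.3481183052063
opening 0.05636023306480713
```

View pics/c2.png

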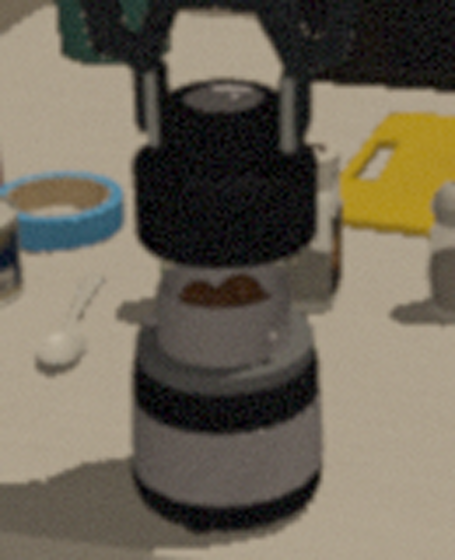

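The side crop shows the lid level and centred over the neck: lid centre ≈ column 225 of the crop, neck ≈ 224. I'll lower it over the rim.

Request:
{"op": "send_rows", "data": {"linear": [[0,0.001,0.01],[0,0,0.01],[0,0,0.005],[0,0,0.005],[0,0,0.005],[0,0,0],[0,0,0]], "twist": [[0,0,0],[0,0,0],[0,0,0],[0,0,0],[0,0,0],[0,0,0],[0,0,0]], "gripper": [50,50,50,50,50,50,50]}}

```text
time: 8.68
ee_pos: [0.5825, -0.2644, 0.17]
tcp_rot: [180.0, 0.0, 90.0]
wrist_force: [-0.2, -0.9, -0.9]
opening: 0.0566
grasp_force: 64.3
```

```bash
python3 o.py
```

```text
time 8.675
q [-24.4149  16.5962  15.1206  88.5067  -0.0025  65.605 ]
ee_pos [ 0.5825 -0.2644  0.17  ]
tcp_rot [179.9849   0.0096  89.98  ]
wrist_force [-0.2243 -0.8719 -0.916 ]
torque [-0.0009 -0.0027  0.0385]
grasp_force 64.34827923774719
opening 0.05658908669958317
```

Request:
{"op": "send_rows", "data": {"linear": [[0,0,0.003],[0,0,0.003],[0,0,0.002],[0,0,0]], "twist": [[0,0,0],[0,0,0],[0,0,0],[0,0,0]], "gripper": [50,50,50,50]}}

```text
time: 9.18
ee_pos: [0.5824, -0.2644, 0.1622]
tcp_rot: [180.0, 0.0, 90.0]
wrist_force: [-2.0, 0.3, 2.7]
opening: 0.0562
grasp_force: 64.8
```

Request:
{"op": "send_rows", "data": {"linear": [[0,0,0.001],[0,0,0]], "twist": [[0,0,0],[0,0,0]], "gripper": [50,50]}}

```text
time: 9.43
ee_pos: [0.5824, -0.2645, 0.1621]
tcp_rot: [179.9, 0.0, 90.0]
wrist_force: [-3.8, 1.2, 8.6]
opening: 0.0566
grasp_force: 65.3
```

Request:
{"op": "send_rows", "data": {"linear": [[0,-0.0005,0.0003],[0,0,0],[0,0,0],[0,0,0],[0,0,0],[0,0,0],[0,0,0],[0,0,0]], "twist": [[0,0,-0.15],[0,0,-0.15],[0,0,-0.15],[0,0,-0.15],[0,0,-0.15],[0,0,-0.15],[0,0,-0.15],[0,0,-0.15]], "gripper": [50,50,50,50,50,50,50,50]}}

```text
time: 10.42
ee_pos: [0.5826, -0.2645, 0.162]
tcp_rot: [179.9, 0.1, 102.0]
wrist_force: [-0.0, 0.7, 8.6]
opening: 0.0563
grasp_force: 65.1
```

```bash
python3 o.py
```

```text
time 10.425
q [-24.4284  16.4224  14.0266  87.44     0.0176  53.5501]
ee_pos [ 0.5826 -0.2645  0.162 ]
tcp_rot [179.8575   0.0834 102.0214]
wrist_force [-0.0267  0.7331  8.5623]
torque [ 0.1537  0.0901 -0.2074]
grasp_force 65.11260867118835
opening 0.0562988912317798
```

Request:
{"op": "send_rows", "data": {"linear": [[0,0,0],[0,0,0],[0,0,0],[0,0,0],[0,0,0],[0,0,0],[0,0,0],[0,0,0]], "twist": [[0,0,-0.15],[0,0,-0.15],[0,0,-0.15],[0,0,-0.15],[0,0,-0.15],[0,0,-0.15],[0,0,-0.15],[0,0,-0.15]], "gripper": [50,50,50,50,50,50,50,50]}}

```text
time: 11.42
ee_pos: [0.5826, -0.2646, 0.1621]
tcp_rot: [179.9, 0.1, 114.0]
wrist_force: [-0.1, 1.0, 8.1]
opening: 0.0564
grasp_force: 65.0
```

```bash
python3 o.py
```

```text
time 11.425
q [-24.431   16.4218  14.0285  87.4344   0.0173  41.5503]
ee_pos [ 0.5826 -0.2646  0.1621]
tcp_rot [179.8728   0.1175 114.0186]
wrist_force [-0.1324  1.0427  8.1281]
torque [ 0.1302 -0.0033 -0.2022]
grasp_force 65.03370523452759
opening 0.05643514520741762
```

Request:
{"op": "send_rows", "data": {"linear": [[0,0,0],[0,0,0],[0,0,0],[0,0,0],[0,0,0],[0,0,0],[0,0,0],[0,0,0]], "twist": [[0,0,-0.15],[0,0,-0.15],[0,0,-0.15],[0,0,-0.15],[0,0,-0.15],[0,0,-0.15],[0,0,-0.15],[0,0,-0.15]], "gripper": [50,50,50,50,50,50,50,50]}}

```text
time: 12.42
ee_pos: [0.5826, -0.2646, 0.1621]
tcp_rot: [179.9, 0.1, 126.0]
wrist_force: [-0.3, -0.0, 8.1]
opening: 0.0563
grasp_force: 65.0
```

```bash
python3 o.py | grep -E "^(torque|ee)"
```

```text
ee_pos [ 0.5826 -0.2646  0.1621]
torque [ 0.1393 -0.0724 -0.2369]
```

Request:
{"op": "send_rows", "data": {"linear": [[0,0,0],[0,0,0],[0,0,0],[0,0,0],[0,0,0],[0,0,0],[0,0,0],[0,0,0]], "twist": [[0,0,-0.15],[0,0,-0.15],[0,0,-0.15],[0,0,-0.15],[0,0,-0.15],[0,0,-0.15],[0,0,-0.15],[0,0,-0.15]], "gripper": [50,50,50,50,50,50,50,50]}}

```text
time: 13.42
ee_pos: [0.5826, -0.2646, 0.1621]
tcp_rot: [179.9, 0.2, 138.0]
wrist_force: [0.3, -0.6, 7.4]
opening: 0.0564
grasp_force: 65.0
```

Request:
{"op": "send_rows", "data": {"linear": [[0,0,0],[0,0,0],[0,0,0],[0,0,0],[0,0,0],[0,0,0],[0,0,0],[0,0,0]], "twist": [[0,0,-0.15],[0,0,-0.15],[0,0,-0.15],[0,0,-0.15],[0,0,-0.15],[0,0,-0.15],[0,0,-0.15],[0,0,-0.15]], "gripper": [50,50,50,50,50,50,50,50]}}

```text
time: 14.42
ee_pos: [0.5818, -0.2644, 0.1603]
tcp_rot: [-180.0, -0.0, 150.1]
wrist_force: [0.4, 1.0, -0.7]
opening: 0.0562
grasp_force: 64.2
```

```bash
python3 o.py
```

```text
time 14.425
q [-24.4355  16.5028  13.928   87.449   -0.0029   5.4846]
ee_pos [ 0.5818 -0.2644  0.1603]
tcp_rot [-179.9948   -0.0234  150.08  ]
wrist_force [ 0.3731  1.0148 -0.735 ]
torque [-0.038  -0.0337 -0.0264]
grasp_force 64.23241853713989
opening 0.05622793829447906
```

Request:
{"op": "send_rows", "data": {"linear": [[0,0,0.001],[0,0,0.001],[0,0,0]], "twist": [[0,0,0],[0,0,0],[0,0,0]], "gripper": [50,50,50]}}

```text
time: 14.8
ee_pos: [0.5818, -0.2644, 0.1583]
tcp_rot: [-180.0, -0.0, 150.0]
wrist_force: [1.0, 0.2, -2.3]
opening: 0.0566
grasp_force: 64.2
```

```bash
python3 o.py
```

```text
time 14.8
q [-24.4337  16.4868  13.6984  87.2241  -0.0022   5.5937]
ee_pos [ 0.5818 -0.2644  0.1583]
tcp_rot [-179.9965   -0.0121  149.9726]
wrist_force [ 1.039   0.1864 -2.3011]
torque [ 0.0575 -0.0159 -0.0121]
grasp_force 64.23212885856628
opening 0.05664351721476097
```

The keyways have dropped over the pins, and the lid goes down with no resistance. I'll continue down to the switch ring.

Request:
{"op": "send_rows", "data": {"linear": [[0,0,0.002],[0,0,0.002],[0,0,0.002],[0,0,0.002],[0,0,0.002],[0,0,0],[0,0,0]], "twist": [[0,0,0],[0,0,0],[0,0,0],[0,0,0],[0,0,0],[0,0,0],[0,0,0]], "gripper": [50,50,50,50,50,50,50]}}

```text
time: 15.68
ee_pos: [0.5819, -0.2644, 0.1485]
tcp_rot: [-180.0, 0.0, 150.0]
wrist_force: [0.5, -0.2, -0.7]
opening: 0.0566
grasp_force: 64.2
```

Request:
{"op": "send_rows", "data": {"linear": [[0,0,0.001],[0,0,0.001],[0,0,0.001],[0,0,0.001],[0,0,0],[0,0,0]], "twist": [[0,0,0],[0,0,0],[0,0,0],[0,0,0],[0,0,0],[0,0,0]], "gripper": [50,50,50,50,50,50]}}

```text
time: 16.42
ee_pos: [0.582, -0.2644, 0.1448]
tcp_rot: [180.0, 0.0, 150.0]
wrist_force: [-1.0, 0.4, 5.0]
opening: 0.0565
grasp_force: 64.6
```

```bash
python3 o.py
```

```text
time 16.425
q [-24.4315  16.452   12.1679  85.6786  -0.0005   5.5836]
ee_pos [ 0.582  -0.2644  0.1448]
tcp_rot [179.9968   0.0372 149.9849]
wrist_force [-1.0143  0.3684  4.9728]
torque [0.0321 0.2223 0.0238]
grasp_force 64.63120579719543
opening 0.05647018725940078
```

Request:
{"op": "send_rows", "data": {"linear": [[0,0,0.001],[0,0,0.001],[0,0,0.001],[0,0,0.001],[0,0,0],[0,0,0]], "twist": [[0,0,0],[0,0,0],[0,0,0],[0,0,0],[0,0,0],[0,0,0]], "gripper": [50,50,50,50,50,50]}}

```text
time: 17.18
ee_pos: [0.5821, -0.2645, 0.1418]
tcp_rot: [180.0, 0.1, 150.0]
wrist_force: [-2.2, 0.9, 9.9]
opening: 0.0564
grasp_force: 65.6
```

Request:
{"op": "send_rows", "data": {"linear": [[0,0,0.0005],[0,0,0.0005],[0,0,0],[0,0,0]], "twist": [[0,0,0],[0,0,0],[0,0,0],[0,0,0]], "gripper": [50,50,50,50]}}

```text
time: 17.68
ee_pos: [0.5821, -0.2645, 0.1418]
tcp_rot: [180.0, 0.1, 150.0]
wrist_force: [-5.4, 2.5, 15.8]
opening: 0.0566
grasp_force: 65.8
```

```bash
python3 o.py
```

```text
time 17.675
q [-24.4321  16.3573  11.7161  85.2186  -0.0035   5.586 ]
ee_pos [ 0.5821 -0.2645  0.1418]
tcp_rot [179.9899   0.1398 149.9819]
wrist_force [-5.4061  2.4754 15.8287]
torque [0.4298 1.0089 0.002 ]
grasp_force 65.8001983165741
opening 0.05660550825043849
```

Request:
{"op": "send_rows", "data": {"linear": [[0,0,0.0005],[0,0,0],[0,0,0],[0,0,0]], "twist": [[0,0,0],[0,0,0],[0,0,0],[0,0,0]], "gripper": [50,50,50,50]}}

```text
time: 18.18
ee_pos: [0.5821, -0.2645, 0.1418]
tcp_rot: [180.0, 0.2, 150.0]
wrist_force: [-6.4, 2.7, 18.7]
opening: 0.0565
grasp_force: 66.0
```

```bash
python3 - <<'E'
from workcell import camera
import cv2
cv2.imwrite('pics/s3.png',cv2.resize(camera('side')[130:300,200:440,::-1],(720,510),interpolation=2))
E
python3 o.py | grep -E "^(ee|wrist)"
```

```text
ee_pos [ 0.5821 -0.2645  0.1418]
wrist_force [-6.8147  3.1816 19.1177]
```

View pics/s3.png

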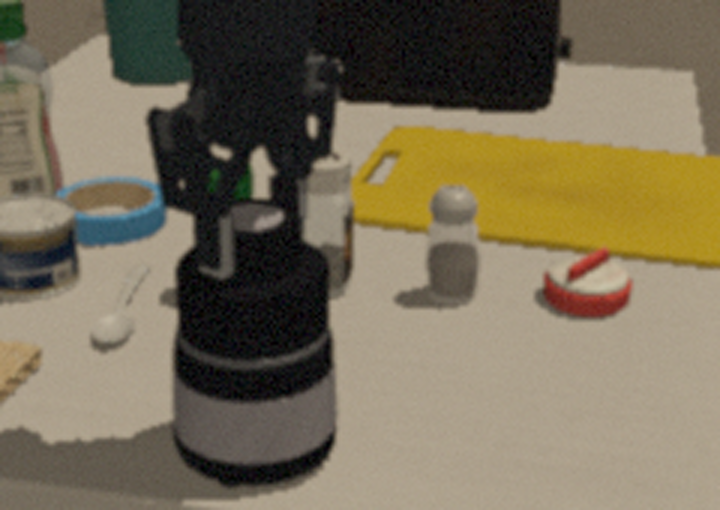

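The picture shows the lid seated on the housing with its mouth at about (255,355) in the crop. The bystanders are still standing.

```bash
python3 -c "
from workcell import ticket
print(ticket.job_done())"
```

```text
the job is handed in; nothing more can be done
None
```

The lid is on with its keyways over the pins, pressed fully home and held there by the collar with about 19 N; no other bench item was touched, and the job was handed in at about 18 s.

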